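Turn the parts box's cap to the lip at the sorting dish

TASK

On the watchmaker's bench, open the large round parts box for sorting: take the bar on top of its cap and turn the cap until the cap's opening lines up with the pouring lip that has the small metal dish in front of it, not the lip that has the loupe in front of it. Leave the dish and the loupe standing where they are.

Things in the scene. Friction and masses are not known exactly. Their poses are not given: they have to be found in the camera images.
- parts_box: The large round parts box, fixed: a white drum 130 mm wide under a flat black cap. Origin: centre of its underside on the bench, on the cap's axis, z up. Two like pouring lips (white troughs 38 mm wide, reaching 86 mm from the axis, 30-45 mm above the bench) at +0.96 and -0.96 rad from its x axis, counter-clockwise from above positive. The smaller tub without lips is a bystander.
- cap (a joint): Direction of the middle of the cap's opening from parts_box's x axis, rad, counter-clockwise from above positive; range -1.7 to 1.7, stays put (friction 0.05 N m). Cap: disc 132 mm wide, top 54 mm above the bench, one 42-degree wedge opening from 24 mm off the axis to its edge. On its axis a metal bar grip, 46 long, 14 thick, 54-88 mm above the bench, its length along the opening's middle.
- dish_center (a point): Centre, half-way up, of the small round open metal dish, 66 mm across and 16 mm tall, loose on the bench. It stands in front of one of the two lips (which one varies), about 110 mm from the box's axis, in line with the lip within about 5 degrees.
- loupe_center (a point): Centre, half-way up, of the eye loupe, a plain black cylinder 34 mm across and 32 mm tall standing loose on the bench. It stands in front of the other lip, about 110 mm from the box's axis.
Not all that is in view belongs to the job. What is shaped like the part that bears dish_center but blue or turquoise is not meant.

How it is judged:
By the outcome, as a careful person would: the job done as asked, in the order asked, and still so for the second after the job is handed in, with the robot touching nothing.
It also fails if it takes over 32 s, if anything falls off the work surface, if the arm or the gripper's body presses on something with over 40 N, if the wrist force passes 120 N, or if a joint passes its speed limit or range.

ROBOT

A 7-joint arm with a two-finger parallel gripper is mounted at the origin on the work surface. World frame = base frame: x ahead of the robot, y to its left, z up, the work surface at z = 0. Lengths are in m, angles in rad, forces in N, time in s.
With the tool pointing down it reaches from about 0.4 to 0.85 m from the base axis. Payload 4.5 kg.
Tool frame: the origin (TCP) lies on the centre line of the jaws, within the pads' length; the fingertips stand ahead of it and the grasp point (between the pads) lies 3 mm ahead of it (r.finger_overhang is the z of the fingertips in the tool frame, in m); z points along the fingers, y is the direction in which the jaws open and shut (so a half turn about z gives the same grasp; the last joint's range is limited). The gripper opens to 88 mm and grips with 3 to 60 N. Pads are 18 mm wide; open, the fingers measure 123 mm over their backs; the gripper's body (75 mm by 187 mm) begins 45 mm behind the grasp point.
Start: joints at [-1.258, 0.689, -0.195, 1.565, 0.157, 0.902, -0.215], TCP at [0.172, 0.601, 0.261] pointing down, gripper open.
Joint ranges: [-3.01, 3.01], [-0.46, 2.08], [-1.47, 1.51], [0.13, 2.56], [-1, 4.14], [0.04, 2.09], [-2.66, 2.66]. Speed limits (rad/s): [2.57, 2.57, 3.14, 3.14, 3.14, 3.14, 3.14].

INTERFACE

Orientations are given as a unit quaternion [x, y, z, w].
In Python, from plant import get_state, snapshot, camera_model, workorder, boxes_of, mark_of, r gives the robot as it stands.
- The arm moves only by the tool jog_arm, never from a script. Its argument "rows" is a list of rows, each a list of 2 entries, a list of its own where there are three numbers: the shift along the tool's x, y, z normalised to -1 to 1, where 1 is 75 cm, then the turn about the tool's z normalised to -1 to 1, where 1 is 2 rad. A call has 1 to 20 rows; each row is the pose to reach, as a shift and turn from the pose commanded when the call began, along the tool's axes at that moment; what a row does not reach only later rows make up. A row lasts 1/12 s, in which the tool goes at most 41.7 mm and 7.16 degrees, less where a joint would pass 70% of its speed; a pose out of reach is approached as far as the arm can. A call with a number of a shift or a turn outside -1 to 1 is refused whole. A call with a gripper value outside its range is refused whole. "gripper" is the finger opening in mm, from 0 to 88.1, set as the call begins (left out, the last holds). The fingers move at their own pace and stop on an object; "newtons" is the grip in N (left out, the last holds). Time passes only in rows, so rows that repeat a pose let the fingers close. It gives the time, the measured TCP pose, the force and the opening at its end, in the units of the state.
- get_state(): the state, without advancing time (a new reading comes with each control period).
- snapshot(name): name is "scene" or "top" or "wrist"; returns the picture (400x640x3 uint8, red, green, blue); there is no depth.
- camera_model(name): a dict with "mtx" (3x3 intrinsics, pixels), "extrinsics" (4x4, takes a point from camera to world coordinates); the wrist camera has in their place "T_tool_cam" (4x4, takes a point from camera to tool coordinates, whose origin is the TCP and whose axes are the flange's). Camera axes: x right, y up, looking along -z (the intrinsics and any distortion apply to the point x, -y, -z); pixel columns grow to the right and rows downward; lengths in m; the calibration is good to about 2 mm. A picture is of the moment at which its call begins: read the wrist's pose just before it. camera_model takes no time and is no camera call.
- workorder.finish_job(): hands the job in, once; it reports no verdict.
Trained networks look in the newest picture that a camera, given by its name, has taken for a name from the list of things; names that differ only in an ending like _2 or _b are one class to them, and where a whole thing is asked for, a point or a joint stands for the part that bears it (a point fixed in the world has none). Each returns a list of dicts, best first, with "p" (0 to 1); they miss things now and then, are a little off and sometimes report something else, mostly with a low value. They report only what shows in the picture. A call takes as long as a camera call. They do not tell look-alikes from the thing itself.
- boxes_of(thing, camera): "rect" ([left, top, right, bottom] in pixels, round what is visible of it).
- mark_of(thing, camera): "pixel" ([row, column] in pixels: a listed point, or the origin of a listed thing).
The state is a dict: "clock": time; "q": joint angles; "qd": joint speeds; "joint_torque": joint torques, N m; "tool_pos": TCP position; "eef_rot": TCP orientation; "contact_force": force on the tool from outside, world axes, zero at the start; "moment": the same for the moment, N m; "opening": opening from 0.0 (shut) to 1.0 (fully open).
Only numpy, scipy, OpenCV 4.12 (cv2) and the standard library are available. Lean on these libraries where they do the work, as an engineer would, in place of code of your own. Each camera call takes 0.05 s, during which the arm holds its last target.

## Working session

There is one attempt and no reset: what is moved stays moved. The work goes in short steps, Python scripts to look and compute and a tool call to move; the robot and the scene stay as the last step left them, time stands still between calls to the robot, and variables do not carry over. Pictures are saved under pics/ and viewed, and the job is handed in when it is done.

Besides the shell and the picture viewer there is one more tool, called after "Emit:" by a JSON object that holds its "op" and its "data". jog_arm: Moves the arm, as the interface text tells. Scaled input: -1 to 1 covers 75 cm each way for a shift and 2 rad each way for a turn. Its arguments: {"type":"object","properties":{"rows":{"type":"array"},"gripper":{"type":"number"},"newtons":{"type":"number"}},"required":["rows"]}

```bash
mkdir -p pics; ls; python3 - <<'E'
from plant import *
import cv2,numpy as np
s=get_state();print({k:np.round(v,3) for k,v in s.items()})
print(r.finger_overhang)
for n in("scene","top"):
    im=snapshot(n);cv2.imwrite(f"pics/{n}0.png",im[:,:,::-1])
    print(n,camera_model(n))
    for t in("parts_box","cap","dish_center","loupe_center"):
        print(t,boxes_of(t,n)[:3],mark_of(t,n)[:3])
E
```

```text
pics
{'clock': np.float64(0.0), 'q': array([-1.258,  0.69 , -0.195,  1.566,  0.157,  0.902, -0.215]), 'qd': array([ 0.002,  0.   , -0.001,  0.003, -0.001, -0.003, -0.001]), 'joint_torque': array([-0.0000e+00, -5.2756e+01, -1.2670e+00, -1.5343e+01, -5.3000e-02,
        7.0000e-03,  0.0000e+00]), 'tool_pos': array([0.172, 0.6  , 0.26 ]), 'eef_rot': array([ 0.139,  0.99 , -0.001, -0.   ]), 'contact_force': array([-0.063,  0.343, -0.217]), 'moment': array([ 0.027, -0.018,  0.044]), 'opening': np.float64(1.0)}
0.022
scene {'mtx': array([[434.99893626,   0.        , 322.31072853],
       [  0.        , 434.99893626, 194.69774138],
       [  0.        ,   0.        ,   1.        ]]), 'extrinsics': array([[-0.40538702, -0.74445045,  0.53052322,  0.99006689],
       [ 0.9141102 , -0.33519679,  0.22813518,  0.15989556],
       [ 0.00799434,  0.57743973,  0.81639417,  0.64433814],
       [ 0.        ,  0.        ,  0.        ,  1.        ]])}
parts_box [{'rect': [279.7, 109.6, 370.4, 180.5], 'p': 0.97}] [{'pixel': [152.5, 325.5], 'p': 0.93}]Traceback (most recent call last):
  File "<stdin>", line 9, in <module>
ValueError: it knows: dish_center, loupe_center, parts_box
```

```bash
python3 - <<'E'
from plant import *
import cv2,numpy as np
for n in("scene","top"):
    im=snapshot(n);cv2.imwrite(f"pics/{n}0.png",im[:,:,::-1])
    if n=="top":print(n,camera_model(n))
    for t in("parts_box","dish_center","loupe_center"):
        print(t,boxes_of(t,n)[:3],mark_of(t,n)[:3])
E
```

```text
parts_box [{'rect': [280.7, 111.1, 368.2, 178.2], 'p': 0.84}] [{'pixel': [156.3, 327.2], 'p': 0.89}]
dish_center [{'rect': [256.2, 160.4, 292.9, 188.3], 'p': 0.93}, {'rect': [230.7, 199.5, 267.8, 233.3], 'p': 0.85}, {'rect': [225.9, 127.7, 256.3, 145.8], 'p': 0.57}] [{'pixel': [177.4, 215.6], 'p': 0.93}, {'pixel': [139.0, 241.9], 'p': 0.93}, {'pixel': [176.8, 272.2], 'p': 0.81}]
loupe_center [{'rect': [365.8, 163.9, 382.0, 184.8], 'p': 0.81}] [{'pixel': [174.0, 372.1], 'p': 0.78}, {'pixel': [177.6, 276.0], 'p': 0.32}]
top {'mtx': array([[432.90409734,   0.        , 311.98625972],
       [  0.        , 432.90409734, 197.63580141],
       [  0.        ,   0.        ,   1.        ]]), 'extrinsics': array([[ 0.01150008,  0.98671309, -0.16206489,  0.45430093],
       [-0.99969248,  0.00778418, -0.02354489, -0.00629282],
       [-0.02197051,  0.16228582,  0.98649917,  0.88026392],
       [ 0.        ,  0.        ,  0.        ,  1.        ]])}
parts_box [{'rect': [305.8, 212.9, 381.0, 293.5], 'p': 0.63}] [{'pixel': [254.1, 347.0], 'p': 0.69}]
dish_center [{'rect': [353.4, 145.1, 391.7, 174.3], 'p': 0.96}, {'rect': [406.9, 174.0, 439.2, 204.8], 'p': 0.71}, {'rect': [356.3, 195.8, 391.7, 226.9], 'p': 0.59}] [{'pixel': [237.6, 426.5], 'p': 0.76}, {'pixel': [191.6, 424.0], 'p': 0.71}, {'pixel': [159.7, 371.9], 'p': 0.71}]
loupe_center [{'rect': [282.1, 235.9, 298.9, 252.0], 'p': 0.72}] []
```

View pics/scene0.png

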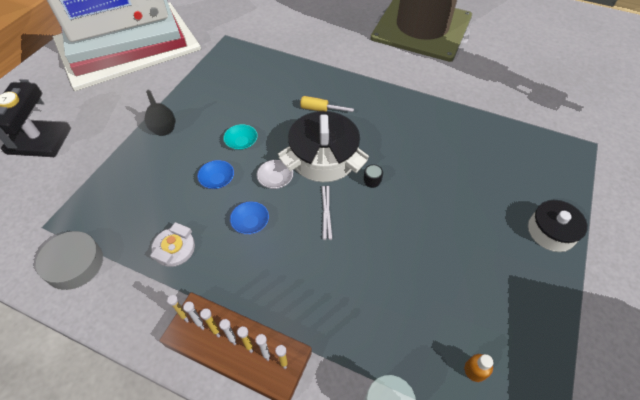

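View pics/top0.png

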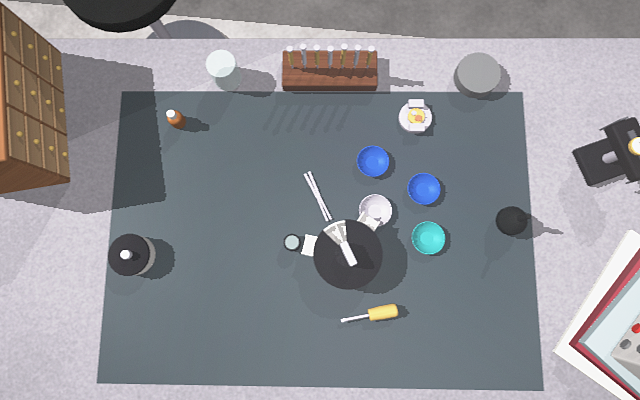

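The top view has the large box at about (348,254) and the loupe at (292,242). There are four dish candidates: blue (373,161), blue (424,189), turquoise (428,238) and bare metal (376,210). The metal one fits, since it stands in front of a lip and isn't blue or turquoise. I'll confirm that in an enlarged crop.

```bash
python3 - <<'E'
import cv2
a=cv2.imread("pics/top0.png")[180:310,265:425]
cv2.imwrite("pics/topcrop.png",cv2.resize(a,None,fx=4.5,fy=4.5,interpolation=cv2.INTER_CUBIC))
a=cv2.imread("pics/scene0.png")[90:210,230:400]
cv2.imwrite("pics/scenecrop.png",cv2.resize(a,None,fx=4.5,fy=4.5,interpolation=cv2.INTER_CUBIC))
E
```

```text
(no output)
```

View pics/topcrop.png

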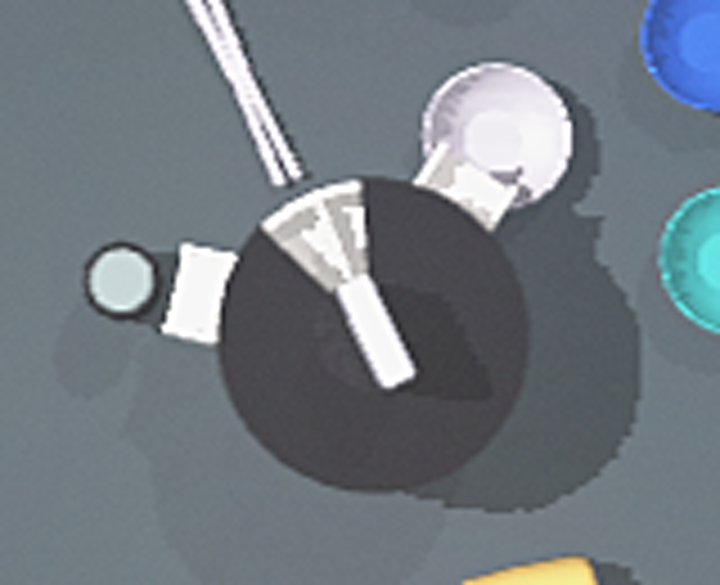

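View pics/scenecrop.png

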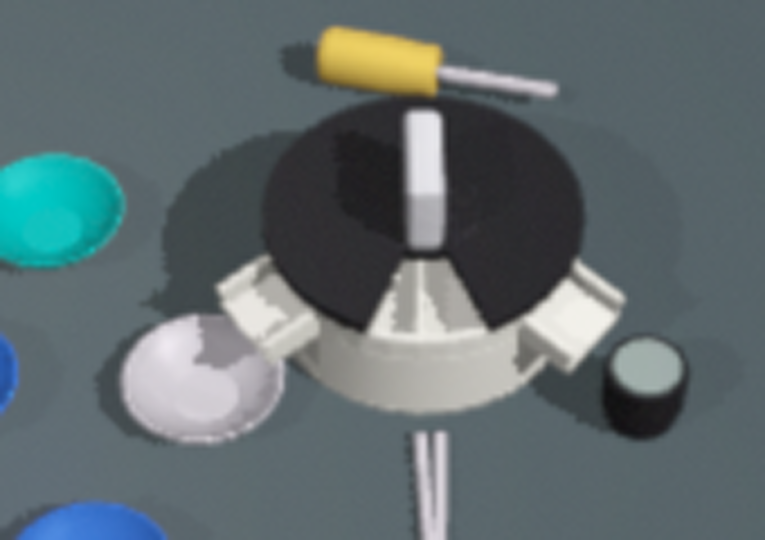

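The crop confirms it: the bare metal dish is in front of the right-hand lip, and the loupe is in front of the left-hand one. The cap's opening is between the two lips. Next I'll fit the box pose from both views.

```bash
cat > h.py <<'E'
from plant import *
import cv2,numpy as np
from scipy.optimize import least_squares
def proj(n,P,E=None,K=None):
    if E is None:
        m=camera_model(n);E=np.array(m["extrinsics"]);K=np.array(m["mtx"])
    P=np.atleast_2d(P);c=(P-E[:3,3])@E[:3,:3]
    c=c*[1,-1,-1];uv=c@K.T;return uv[:,:2]/uv[:,2:]
def tri(obs): # list of (E,K,uv)
    A=[];b=[]
    for E,K,uv in obs:
        d=np.linalg.inv(K)@[uv[0],uv[1],1];d=d*[1,-1,-1];d=E[:3,:3]@d;d/=np.linalg.norm(d)
        M=np.eye(3)-np.outer(d,d);A.append(M);b.append(M@E[:3,3])
    return np.linalg.lstsq(np.vstack(A),np.hstack(b),rcond=None)[0]
E
cat > fit.py <<'E'
from h import *
T=lambda u,v:np.array([265+u/4.5,180+v/4.5])
S=lambda u,v:np.array([230+u/4.5,90+v/4.5])
C={n:(np.array(camera_model(n)["extrinsics"]),np.array(camera_model(n)["mtx"])) for n in("top","scene")}
# bar top-face centre triangulated
bt=T(*np.mean([(337,290),(365,275),(415,375),(385,390)],0)); bs=S(*np.mean([(405,110),(440,110),(443,195),(412,195)],0))
print("bar top centre",tri([(*C["top"],bt),(*C["scene"],bs)]))
lp=[T(121,280),S(648,367)];print("loupe top",tri([(*C["top"],lp[0]),(*C["scene"],lp[1])]))
dp=[T(497,135),S(202,378)];print("dish rim c",tri([(*C["top"],dp[0]),(*C["scene"],dp[1])]))
# model fit
caprim={"top":[T(220,330),T(373,491),T(528,335),T(480,228),T(262,440),T(484,445)],"scene":[S(263,210),S(425,97),S(584,215),S(535,125),S(305,130)]}
pts=[("top",T(262,227),'c',66,+21),("top",T(362,181),'c',66,-21),("scene",S(365,330),'c',66,-21),("scene",S(488,330),'c',66,21)]
bar=[("top",T(337,288),(23,7)),("top",T(365,275),(23,-7)),("top",T(415,375),(-23,-7)),("top",T(385,390),(-23,7)),
("scene",S(405,110),(-23,-7)),("scene",S(441,110),(-23,7)),("scene",S(443,195),(23,7)),("scene",S(412,195),(23,-7))]
lip=[("top",T(183,244),.96,-19),("top",T(163,333),.96,19),("top",T(440,143),-.96,19),("top",T(520,187),-.96,-19),
("scene",S(218,288),-.96,-19),("scene",S(625,297),.96,19)]
def res(p,zcap=None):
    cx,cy,z,yaw,cap,zb=p;o=[]
    w=lambda x,y,zz,a:np.array([cx+x*np.cos(a)-y*np.sin(a),cy+x*np.sin(a)+y*np.cos(a),zz])
    t=np.linspace(0,2*np.pi,721)
    for n in caprim:
        R=proj(n,np.c_[cx+.066*np.cos(t),cy+.066*np.sin(t),0*t+z],*C[n])
        for q in caprim[n]: o.append(np.linalg.norm(R-q,axis=1).min())
    for n,q,_,rr,d in pts:
        o+=list(proj(n,w(rr/1e3,0,z,yaw+cap+np.radians(d)),*C[n])[0]-q)
    for n,q,(x,y) in bar: o+=list(proj(n,w(x/1e3,y/1e3,zb,yaw+cap),*C[n])[0]-q)
    for n,q,a,y in lip: o+=list(proj(n,w(.086,-y/1e3 if 0 else y/1e3*-1,.045,yaw+a),*C[n])[0]-q)
    return np.array(o)
# lip y sign: find best
best=None
for sg in(1,-1):
    L=lip; lip=[(n,q,a,y*sg) for n,q,a,y in L]
    f=least_squares(res,[.45,-.08,.054,0.,.2,.088],loss="soft_l1",x_scale=[.1,.1,.05,1,1,.05])
    lip=L
    print(sg,f.cost,np.round(f.x,4));
    if best is None or f.cost<best.cost:best=f;bl=sg
lip=[(n,q,a,y*bl) for n,q,a,y in lip];print(np.round(res(best.x),1))
E
python3 fit.py
```

```text
bar top centre [ 0.48201349 -0.05561469  0.0831099 ]
loupe top [0.50521748 0.05232164 0.02903448]
dish rim c [ 0.57278148 -0.11433214  0.01290668]
1 134.02231999866515 [ 0.482  -0.0561  0.049   0.7299 -0.2925  0.0833]
-1 8.871779627388934 [ 0.4827 -0.0558  0.0497  0.3953  0.0413  0.084 ]
[ 0.8  0.4  0.3  1.   0.8  0.4  0.2  0.2  0.3  1.1  1.1 -0.3 -0.7 -0.1
 -0.7  0.6 -0.4  0.1 -0.7  0.2 -0.5  0.9 -0.8  0.6  0.1  0.3 -0.   0.5
  0.2  0.2  0.2  0.4 -0.1 -0.7 -0.   0.4  0.1  0.4 -0.3  0.3 -0.5 -0.8
  0.3  0.7 -2.5 -0.  -2.5]
```

```bash
python3 - <<'E'
from plant import r
print([a for a in dir(r) if not a.startswith('__')])
E
```

```text
['Unreachable', 'finger_overhang']
```

Emit:
{"op": "jog_arm", "data": {"rows": [[[-0.384,-0.141,0],0],[[-0.384,-0.141,0],0],[[-0.384,-0.141,0],0],[[-0.384,-0.141,0],0],[[-0.384,-0.141,0],0],[[-0.384,-0.141,0],0],[[-0.384,-0.141,0],0],[[-0.638,-0.728,0],-0.358],[[-0.638,-0.728,0],-0.358],[[-0.638,-0.728,0],-0.358],[[-0.638,-0.728,0],-0.358],[[-0.638,-0.728,0],-0.358],[[-0.638,-0.728,0],-0.358],[[-0.638,-0.728,0],-0.358],[[-0.638,-0.728,0],-0.358],[[-0.638,-0.728,0],-0.358],[[-0.638,-0.728,0],-0.358],[[-0.638,-0.728,0],-0.358],[[-0.638,-0.728,0],-0.358],[[-0.638,-0.728,0],-0.358]], "gripper": 88}}

```text
clock: 2.57
tool_pos: [0.482, -0.0643, 0.2602]
eef_rot: [-0.211, 0.978, -0.002, -0.001]
contact_force: [-0.4, 0.3, 0.3]
opening: 0.998
```

```bash
python3 - <<'E'
from h import *
s=get_state();print(s["tool_pos"],s["eef_rot"],np.round(s["q"],2),np.abs(s["qd"]).max())
im=snapshot("wrist");cv2.imwrite("pics/w1.png",im[:,:,::-1])
np.savez("w1.npz",p=s["tool_pos"],q=s["eef_rot"])
print(camera_model("wrist"))
E
```

```text
[ 0.48198577 -0.06431488  0.26020195] [-2.10660472e-01  9.77556385e-01 -2.24378886e-03 -8.03132446e-04] [ 0.35  0.54 -0.49  1.96  0.38  0.73  1.62] 0.08998223423282359
{'mtx': array([[280.74508025,   0.        , 316.77144918],
       [  0.        , 280.74508025, 199.20486679],
       [  0.        ,   0.        ,   1.        ]]), 'T_tool_cam': array([[-2.50546820e-04,  9.56312921e-01,  2.92344888e-01,
         7.65935156e-02],
       [ 9.99999327e-01, -9.15933875e-05,  1.15664274e-03,
         1.60701886e-03],
       [ 1.13288925e-03,  2.92344981e-01, -9.56312255e-01,
        -1.24543952e-01],
       [ 0.00000000e+00,  0.00000000e+00,  0.00000000e+00,
         1.00000000e+00]])}
```

View pics/w1.png

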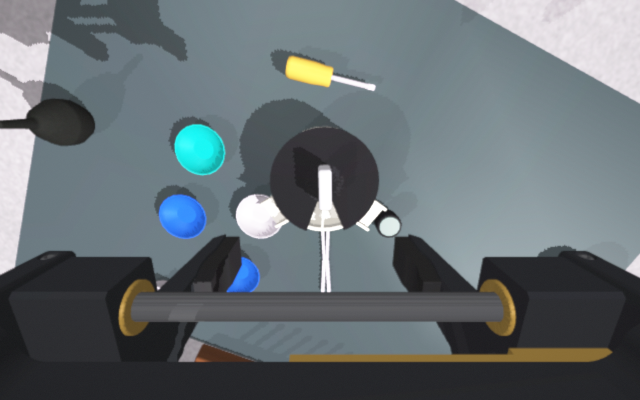

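The wrist view shows the box cap at about (325,180), with the bar along its middle at about (324,187). The metal dish (258,216) and the loupe (388,224) are in front of their lips. I'll enlarge it to refine the measurement.

```bash
python3 - <<'E'
import cv2
a=cv2.imread("pics/w1.png")[115:245,230:410]
cv2.imwrite("pics/w1c.png",cv2.resize(a,None,fx=4.4,fy=4.4,interpolation=cv2.INTER_CUBIC))
E
```

```text
(no output)
```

View pics/w1c.png

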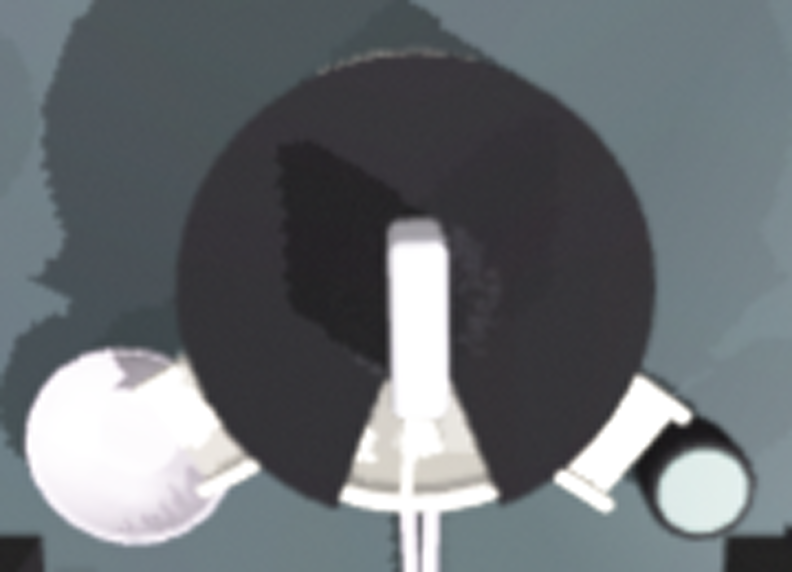

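```bash
cat >> fit.py <<'E'
print("--- with wrist")
from scipy.spatial.transform import Rotation as Ro
d=np.load("w1.npz");Et=np.eye(4);Et[:3,:3]=Ro.from_quat(d["q"]).as_matrix();Et[:3,3]=d["p"]
m=camera_model("wrist");C["w"]=(Et@np.array(m["T_tool_cam"]),np.array(m["mtx"]))
W=lambda u,v:np.array([230+u/4.4,115+v/4.4])
wc=W(*np.mean([(388,242),(447,240),(449,418),(394,418)],0))
for L in (("top","w"),("scene","w"),("top","scene","w")):
    print("bar top c",L,np.round(tri([(*C[n],{"top":bt,"scene":bs,"w":wc}[n]) for n in L]),4))
caprim["w"]=[W(177,285),W(655,285),W(418,55),W(240,448),W(595,440)]
pts+=[("w",W(335,505),'c',66,-21),("w",W(502,500),'c',66,21)]
bar+=[("w",W(388,242),(-23,-7)),("w",W(447,240),(-23,7)),("w",W(449,418),(23,7)),("w",W(394,418),(23,-7))]
lip+=[("w",W(690,415),.96,19),("w",W(610,510),.96,-19)]
f=least_squares(res,best.x,loss="soft_l1",x_scale=[.1,.1,.05,1,1,.05])
print(f.cost,np.round(f.x,4));
cw={k:v for k,v in caprim.items()}
# wrist only
caprim={"w":caprim["w"]};P,B,LL=pts,bar,lip
pts=[x for x in P if x[0]=="w"];bar=[x for x in B if x[0]=="w"];lip=[x for x in LL if x[0]=="w"]
f=least_squares(res,best.x,loss="soft_l1",x_scale=[.1,.1,.05,1,1,.05])
print("wrist only",f.cost,np.round(f.x,4));print(np.round(f.fun,1))
Rt=Et[:3,:3];print("tool x,y",np.round(Rt[:,0],3),np.round(Rt[:,1],3),"y angle",np.arctan2(Rt[1,1],Rt[0,1]))
E
python3 fit.py
```

```text
bar top centre [ 0.48201349 -0.05561469  0.0831099 ]
loupe top [0.50521748 0.05232164 0.02903448]
dish rim c [ 0.57278148 -0.11433214  0.01290668]
1 134.02231999866515 [ 0.482  -0.0561  0.049   0.7299 -0.2925  0.0833]
-1 8.871779627388934 [ 0.4827 -0.0558  0.0497  0.3953  0.0413  0.084 ]
[ 0.8  0.4  0.3  1.   0.8  0.4  0.2  0.2  0.3  1.1  1.1 -0.3 -0.7 -0.1
 -0.7  0.6 -0.4  0.1 -0.7  0.2 -0.5  0.9 -0.8  0.6  0.1  0.3 -0.   0.5
  0.2  0.2  0.2  0.4 -0.1 -0.7 -0.   0.4  0.1  0.4 -0.3  0.3 -0.5 -0.8
  0.3  0.7 -2.5 -0.  -2.5]
--- with wrist
bar top c ('top', 'w') [ 0.4812 -0.0543  0.0872]
bar top c ('scene', 'w') [ 0.4822 -0.0547  0.0838]
bar top c ('top', 'scene', 'w') [ 0.482  -0.0548  0.0837]
94.11748911529386 [ 0.4824 -0.0547  0.0504  0.3875  0.0559  0.0845]
wrist only 74.9602184465509 [ 0.4817 -0.0537  0.0513  0.7954 -0.3465  0.0858]
[  0.2   0.1   0.4   0.6   0.2   0.8   0.3  -0.3   0.7   0.2  -0.1  -0.3
   0.   -0.3  -0.1  -0.3   0.2  -0.9   2.1  26.7 -47.5]
tool x,y [-0.911 -0.412  0.003] [-0.412  0.911 -0.004] y angle 1.9953037319352733
```

Emit:
{"op": "jog_arm", "data": {"rows": [[[-0.005,0.012,0.04],-0.01],[[-0.005,0.012,0.08],-0.01],[[-0.005,0.012,0.12],-0.01],[[-0.005,0.012,0.16],-0.01],[[-0.005,0.012,0.19],-0.01],[[-0.005,0.012,0.21],-0.01],[[-0.005,0.012,0.225],-0.01],[[-0.005,0.012,0.235],-0.01],[[-0.005,0.012,0.238],-0.01],[[-0.005,0.012,0.24],-0.01],[[-0.005,0.012,0.24],-0.01],[[-0.005,0.012,0.24],-0.01]]}}

```text
clock: 3.62
tool_pos: [0.4818, -0.0457, 0.0813]
eef_rot: [-0.227, 0.974, -0.0, 0.001]
contact_force: [-0.0, 0.2, 1.1]
opening: 1.001
```

```bash
sed -i 's/lip+=\[("w",W(690,415),.96,19),("w",W(610,510),.96,-19)\]/lip+=[("w",W(690,415),.96,-19),("w",W(610,510),.96,19)]/' fit.py
python3 fit.py | sed -n '/with/,$p'; python3 - <<'E'
from h import *
s=get_state();print(s["tool_pos"],s["eef_rot"],np.round(s["q"],2),s["contact_force"])
im=snapshot("wrist");cv2.imwrite("pics/w2.png",im[:,:,::-1])
E
```

```text
--- with wrist
bar top c ('top', 'w') [ 0.4812 -0.0543  0.0873]
bar top c ('scene', 'w') [ 0.4822 -0.0547  0.0838]
bar top c ('top', 'scene', 'w') [ 0.482  -0.0548  0.0837]
18.818354916823594 [ 0.4823 -0.0546  0.0506  0.3979  0.0445  0.0846]
wrist only 1.2480656117452136 [ 0.4816 -0.0537  0.0515  0.4     0.0486  0.0861]
[ 0.2  0.2  0.4  0.6  0.2  0.8  0.3 -0.3  0.7  0.2 -0.1 -0.2  0.  -0.3
 -0.1 -0.2  0.2  0.4 -0.2 -0.3  0.3]
tool x,y [-0.911 -0.412  0.003] [-0.412  0.911 -0.004] y angle 1.9953037319352733
[ 0.48182128 -0.04571073  0.08134255] [-2.26702935e-01  9.73963713e-01 -3.91146608e-06  6.81528752e-04] [ 0.12  0.84 -0.2   2.11  0.65  0.25  1.38] [-0.04304192  0.22823147  1.08934266]
```

View pics/w2.png

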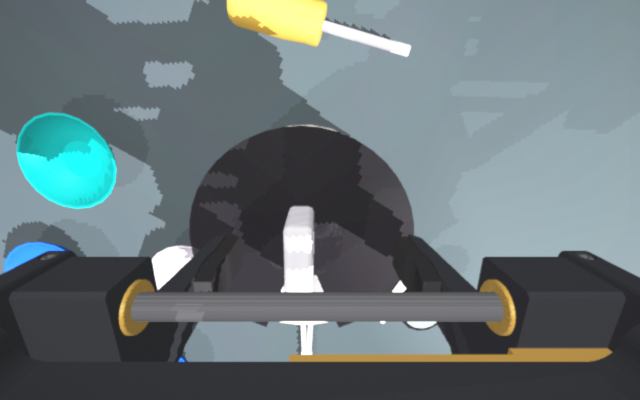

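Emit:
{"op": "jog_arm", "data": {"rows": [[[0.003,-0.006,0],-0.004],[[0.005,-0.011,0],-0.005],[[0.005,-0.011,0],-0.005],[[0.005,-0.011,0],-0.005],[[0.005,-0.011,0],-0.005],[[0.005,-0.011,0],-0.005]], "gripper": 40}}

```text
clock: 4.17
tool_pos: [0.4816, -0.0549, 0.0807]
eef_rot: [-0.231, 0.973, 0.0, 0.0]
contact_force: [-0.6, -0.6, -0.8]
opening: 0.566
```

```bash
python3 - <<'E'
from h import *
s=get_state();print(s["tool_pos"],s["eef_rot"],np.round(s["q"],2),s["contact_force"],s["opening"])
im=snapshot("wrist");cv2.imwrite("pics/w3.png",im[:,:,::-1])
E
```

```text
[ 0.48164231 -0.05491975  0.08070385] [-2.31475151e-01  9.72840805e-01  1.36408576e-04  6.60174504e-05] [ 0.15  0.84 -0.21  2.11  0.66  0.25  1.4 ] [-0.58975706 -0.62039457 -0.82057829] 0.5661753162027605
```

View pics/w3.png

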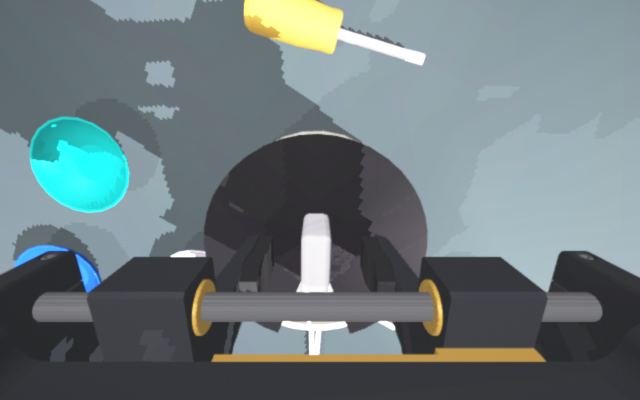

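The bar is centred between the jaws at column 316, so I'll close on it.

Emit:
{"op": "jog_arm", "data": {"rows": [[[0,0,0],0.01],[[0,0,0],0.01],[[0,0,0],0.01],[[0,0,0],0.01],[[0,0,0],0.01],[[0,0,0],0.01],[[0,0,0],0.01]], "gripper": 0, "newtons": 25}}

```text
clock: 4.8
tool_pos: [0.482, -0.0557, 0.0807]
eef_rot: [-0.221, 0.975, -0.0, 0.0]
contact_force: [1.6, -2.9, -1.3]
opening: 0.161
```

Emit:
{"op": "jog_arm", "data": {"rows": [[[0,0,0],0.02],[[0,0,0],0.05],[[0,0,0],0.085],[[0,0,0],0.12],[[0,0,0],0.155],[[0,0,0],0.19],[[0,0,0],0.225],[[0,0,0],0.26],[[0,0,0],0.295],[[0,0,0],0.33],[[0,0,0],0.365],[[0,0,0],0.4],[[0,0,0],0.435],[[0,0,0],0.465],[[0,0,0],0.485],[[0,0,0],0.498],[[0,0,0],0.504],[[0,0,0],0.504],[[0,0,0],0.504],[[0,0,0],0.504]]}}

```text
clock: 6.47
tool_pos: [0.482, -0.0549, 0.0807]
eef_rot: [0.277, 0.961, 0.0, 0.0]
contact_force: [3.0, -2.2, -1.9]
opening: 0.158
```

```bash
python3 - <<'E'
from h import *
from scipy.spatial.transform import Rotation as Ro
s=get_state();R=Ro.from_quat(s["eef_rot"]).as_matrix();print(s["clock"],s["tool_pos"],np.round(s["q"],2),s["contact_force"],s["opening"],"bar dir",np.arctan2(R[1,1],R[0,1])-np.pi/2)
for n in("scene","top"):
    im=snapshot(n);cv2.imwrite(f"pics/{n}1.png",im[:,:,::-1])
    a=im[90:210,230:400] if n=="scene" else im[180:310,265:425]
    cv2.imwrite(f"pics/{n}1c.png",cv2.resize(a[:,:,::-1],None,fx=4.5,fy=4.5,interpolation=cv2.INTER_CUBIC))
E
```

```text
6.4667 [ 0.48201825 -0.05490059  0.0806978 ] [ 0.05  0.84 -0.05  2.12  0.19  0.19  0.84] [ 2.98801854 -2.20821818 -1.88865608] 0.15766699617594945 bar dir -0.5605552351578966
```

View pics/scene1c.png

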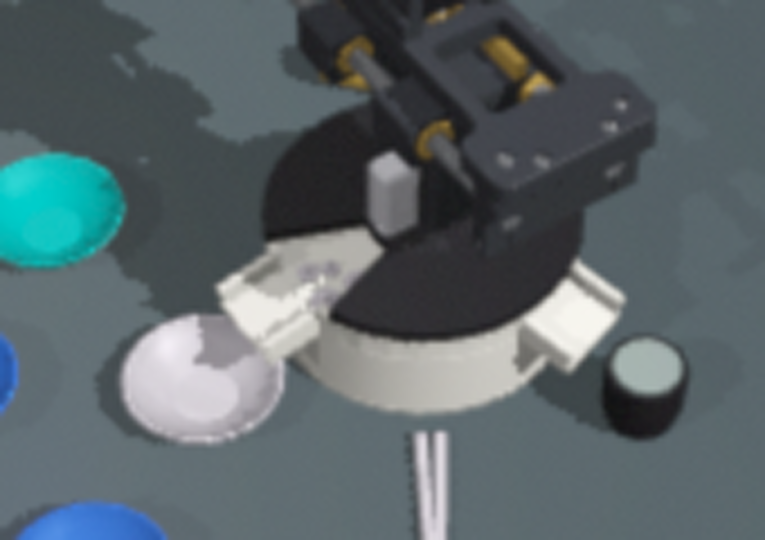

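The cap's opening now faces the dish's lip. The dish and loupe haven't moved. I'll release the bar and rise straight up, then check again.

Emit:
{"op": "jog_arm", "data": {"rows": [[[0,0,0],0],[[0,0,0],0],[[0,0,0],0],[[0,0,0],0],[[0,0,0],0],[[0,0,0],0],[[0,0,-0.02],0],[[0,0,-0.05],0],[[0,0,-0.09],0],[[0,0,-0.13],0],[[0,0,-0.17],0],[[0,0,-0.21],0],[[0,0,-0.23],0],[[0,0,-0.24],0],[[0,0,-0.24],0],[[0,0,-0.24],0],[[0,0,-0.24],0],[[0,0,-0.24],0]], "gripper": 60}}

```text
clock: 8.07
tool_pos: [0.4808, -0.055, 0.2594]
eef_rot: [0.277, 0.961, -0.0, -0.001]
contact_force: [-0.4, -0.8, 0.7]
opening: 0.683
```

```bash
python3 - <<'E'
from h import *
s=get_state();print(s["clock"],s["tool_pos"],s["contact_force"],s["opening"],np.abs(s["qd"]).max())
np.savez("w4.npz",p=s["tool_pos"],q=s["eef_rot"])
im=snapshot("wrist");cv2.imwrite("pics/w4.png",im[:,:,::-1])
a=im[115:245,230:410];cv2.imwrite("pics/w4c.png",cv2.resize(a[:,:,::-1],None,fx=4.4,fy=4.4,interpolation=cv2.INTER_CUBIC))
im=snapshot("scene");a=im[90:210,230:400];cv2.imwrite("pics/s4c.png",cv2.resize(a[:,:,::-1],None,fx=4.5,fy=4.5,interpolation=cv2.INTER_CUBIC))
E
```

```text
8.0667 [ 0.48079179 -0.05497977  0.25936117] [-0.36245099 -0.75702029  0.65485092] 0.6828919925656107 0.003950084840943526
```

View pics/w4c.png

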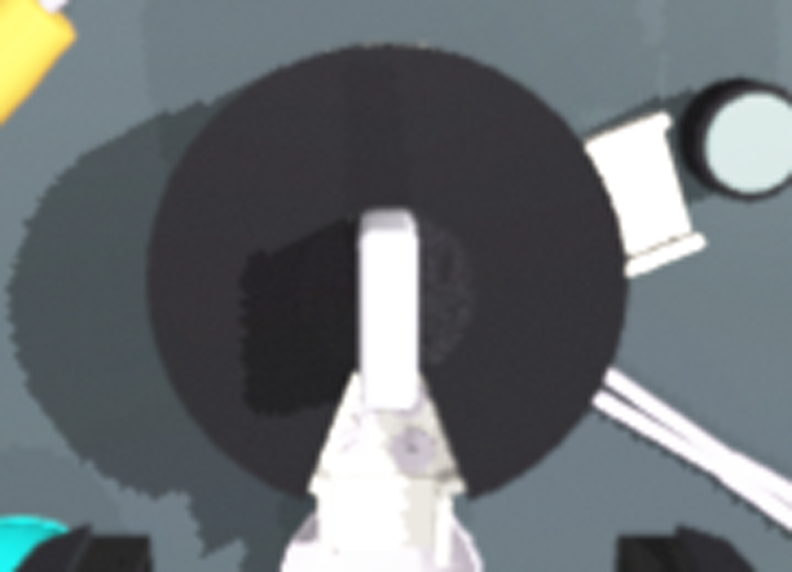

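View pics/s4c.png

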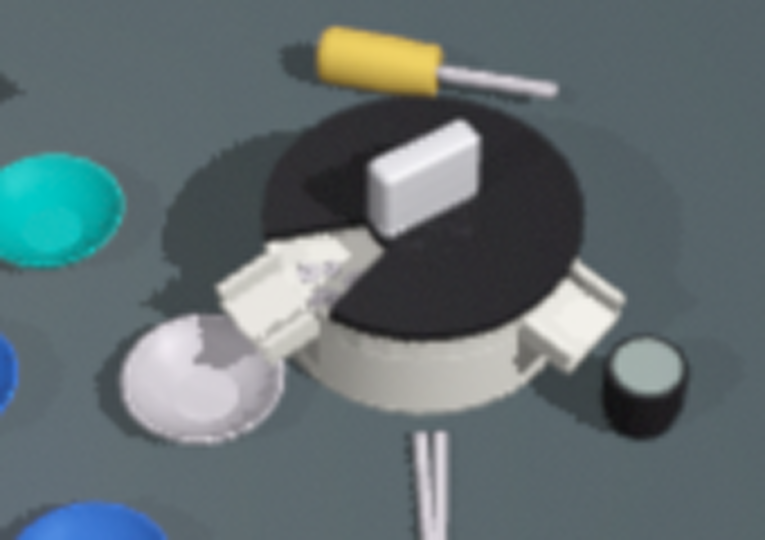

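The opening lines up with the dish lip. As a numeric check, I'll fit the cap and lip angles from this wrist view.

```bash
cat > fit4.py <<'E'
from h import *
from scipy.spatial.transform import Rotation as Ro
d=np.load("w4.npz");Et=np.eye(4);Et[:3,:3]=Ro.from_quat(d["q"]).as_matrix();Et[:3,3]=d["p"]
m=camera_model("wrist");C=(Et@np.array(m["T_tool_cam"]),np.array(m["mtx"]))
W=lambda u,v:np.array([230+u/4.4,115+v/4.4])
rim=[W(147,285),W(628,285),W(388,46),W(205,440),W(565,445)]
bar=[(W(359,230),(-23,-7)),(W(418,228),(-23,7)),(W(419,408),(23,7)),(W(362,408),(23,-7))]
op=[(W(309,495),-21),(W(467,495),21)]
lip=[(W(669,114),-19),(W(706,240),19)]
def res(p):
    cx,cy,z,yaw,cap,zb=p;o=[];t=np.linspace(0,2*np.pi,721)
    w=lambda x,y,zz,a:np.array([cx+x*np.cos(a)-y*np.sin(a),cy+x*np.sin(a)+y*np.cos(a),zz])
    R=proj("",np.c_[cx+.066*np.cos(t),cy+.066*np.sin(t),0*t+z],*C)
    for q in rim:o.append(np.linalg.norm(R-q,axis=1).min())
    for q,dd in op:o+=list(proj("",w(.066,0,z,yaw+cap+np.radians(dd)),*C)[0]-q)
    for q,(x,y) in bar:o+=list(proj("",w(x/1e3,y/1e3,zb,yaw+cap),*C)[0]-q)
    for q,y in lip:o+=list(proj("",w(.086,-y/1e3*S,.045,yaw+.96),*C)[0]-q)
    return np.array(o)
for S in(1,-1):
    f=least_squares(res,[.482,-.055,.054,.4,-.96,.088],x_scale=[.1,.1,.05,1,1,.05]);print(f.cost,np.round(f.x,4),np.round(f.fun,1))
E
python3 fit4.py
```

```text
4.954114242077275 [ 0.482  -0.054   0.0536  0.3994 -0.9588  0.0857] [ 0.3  0.5  0.9  1.5  1.  -0.4  1.   0.9  1.   0.4 -0.2  0.   0.3 -0.5
 -0.  -0.  -0.  -1.  -0.3 -0.7  0.8]
927.9645081412293 [ 0.4824 -0.0541  0.0527  0.397  -0.9571  0.0841] [  0.5   0.4   0.5   1.6   1.   -0.4   1.    0.9   1.    0.5  -0.    0.1
   0.4  -0.5  -0.1   0.1  -0.1   7.8  29.9  -9.3 -28.4]
```

The fitted cap angle is -0.959 rad, against the lip at -0.96. The arm is clear and still, so I'm handing the job in.

```bash
python3 -c "
from plant import *
print(workorder.finish_job())"
```

```text
the job is handed in; nothing more can be done
None
```

I gripped the bar and turned the cap about 1.0 rad clockwise, so its opening now lines up with the lip that has the metal dish in front of it. I then let go, raised the arm clear and handed the job in at about 8 s on the robot's clock.

- **Alignment:** the last fit from the wrist camera put the cap at -0.959 rad, against -0.96 for the dish's lip. The gripper's own angle before release agreed to within about 0.002 rad.
- **Dish and loupe:** in the scene view, both stand at the same pixels as before the turn.
- **Forces:** the wrist readings I saw stayed under about 5 N.
- **Disagreements:**
  - The top and scene cameras measured heights about 4 mm lower than the task text, and the wrist camera 0–3 mm lower.
  - The first wrist position was read before the arm had settled, which put the gripper 9 mm off in y. I corrected that before closing it.

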